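# Set and wind the spring-driven tube rotator

### The arm

A 6-joint arm with a two-finger parallel gripper is mounted at the origin on a cart in front of the work surface, level with it; the furniture and walls round the work are solid. World frame = base frame: x ahead of the robot, y to its left, z up, the work surface at z = 0. Lengths are in m, angles in rad, forces in N, time in s.
With the tool pointing down it reaches from about 0.35 to 0.775 m from the base axis. Payload 5.5 kg.
Tool frame: the origin (TCP) lies between the finger pads; the fingertips stand 19 mm ahead of it and the grasp point (between the pads) is the TCP (env.tcp_to_tips is the distance from the TCP to the fingertips, in m); z points along the fingers, y is the direction in which the jaws open and shut (so a half turn about z gives the same grasp; the last joint's range is limited). The gripper opens to 85 mm and grips with 20 to 120 N. Pads are 22 mm wide; open, the fingers measure 114 mm over their backs; the gripper's body (76 mm by 85 mm) begins 54 mm behind the grasp point. The pads swing forward as they close: fully open they stand 13 mm farther back than shut.
Start: joints at [-1.334, 0.313, 0.046, 1.304, 0, 1.431], TCP at [0.212, -0.535, 0.25] pointing down, gripper open.
Joint ranges: [-2.76, 2.76], [-0.86, 1.69], [-1.03, 1.26], [-2.2, 2.34], [-1.47, 1.5], [-3.14, 3.14]. Speed limits (rad/s): [2.57, 2.57, 3.14, 3.14, 3.14, 3.14].

### API

Orientations are given as a unit quaternion [w, x, y, z].
In Python, from workcell import env, eyes, job gives the robot as it stands. The module is installed in compiled form; this text tells all that it offers.
- The arm moves only by the tool move_arm, never from a script. Its argument "commands" is a list of rows, each a list of 3 entries, a list of its own where there are three numbers: the shift along the world's x, y, z as a fraction of full scale, then the turn, a rotation vector about the world's x, y, z as a fraction of full scale, then the gripper command: -1 is shut, 1 is fully open, values between are in proportion. In form: [[[x, y, z], [wx, wy, wz], gripper], ...]. A call has 1 to 5 rows; each row shifts and turns the commanded pose from where the row before left it; what a row does not reach is not made up. Full scale, the value 1, is 0.04 m for a shift and 8 degrees for a turn. A row lasts 1/10 s, in which the tool goes at most 50 mm and 8.59 degrees, less where a joint would pass 70% of its speed; a pose out of reach is approached as far as the arm can. A call with a number of a shift or a turn outside -1 to 1 is refused whole. A call with a gripper value outside its range is refused whole. The fingers move at their own pace and stop on an object; "newtons" is the grip in N (left out, the last holds). Time passes only in rows, so rows that do not move let the fingers close. It gives the time, the measured TCP pose, the force and the opening at its end, in the units of the state.
- env.get_state(): the state, without advancing time (a new reading comes with each control period).
- eyes.read_camera(name): name is "scene" or "top" or "wrist"; returns a dict with "frame" (480x640x3 uint8, red, green, blue), "mtx" (3x3 intrinsics, pixels), "camera_from_world" (4x4, takes a point from world to camera coordinates); the wrist camera has in their place "mount" (4x4, takes a point from camera to tool coordinates, whose origin is the TCP and whose axes are the flange's). Camera axes: x right, y down, z forward; pixel columns grow to the right and rows downward; lengths in m; the calibration is good to about 2 mm. A picture is of the moment at which its call begins: read the wrist's pose just before it. There is no depth.
- job.hand_in(): hands the job in, once; it reports no verdict.
The state is a dict: "clock": time; "joint_pos": joint angles; "qvel": joint speeds; "tau": joint torques, N m; "tcp_pos": TCP position; "orientation": TCP orientation; "wrist_force": force on the tool from outside, world axes, zero at the start; "ft_torque": the same for the moment, N m; "finger_gap": finger opening in m.
Only numpy, scipy, OpenCV 4.12 (cv2) and the standard library are available. Lean on these libraries where they do the work, as an engineer would, in place of code of your own. Each camera call takes 0.05 s, during which the arm holds its last target.

### The job

Get the spring-driven tube rotator ready for a run: first turn its speed collar by the yellow lever until it clicks home at the green dot and let go of it, then wind the brass key clockwise, a part turn at a time, until the spring is fully wound and the ratchet holds it. Do not disturb the things standing around it.

Things in the scene. Friction and masses are not known exactly. Their poses are not given: they have to be found in the camera images.
- rotator: Spring-driven tube rotator, fixed to the bench: grey base plate 150 x 230 x 13 mm; origin: centre of its underside, z up, front -x. At y = -25 mm a white head whose axis leans 26 degrees from vertical towards -x, with black collar and yellow lever, barrel (58 mm across) and brass key on top. At +y a gearbox, 76 mm high, with a dial (pointer from red dot to green dot = fully wound), and a tube wheel.
- key_grip (a point): Centre of the brass butterfly key: flat blade 49 mm wide (its x), 9 mm thick (its y), 26 mm tall (its z: the leaning axis it turns on, pointing out of the head). The barrel's flat top lies 27 mm below this point along z. The frame turns with the key. Grasp it along the leaning axis, a finger on each flat side.
- key (a joint): Turn of the key (rad), growing as it is wound, clockwise seen from above. A spring drives it back, 0.05 Nm at first, 0.14 Nm when wound. A ratchet catches it near 0, 0.51, 1.03, 1.54, 2.06, 2.58 and 3.10; let go in between, it springs back to the last catch passed. Starts at 0 or 0.51. Fully wound: the last catch, 3.10; solid stop at 3.29.
- lever_grip (a point): Centre of the lever's yellow tab, 63 mm from the head's leaning axis: 24 mm long radially, 10 mm thick along the turn, 26 mm tall along the axis; free space round and 20 mm below it. The frame turns with the collar: z is the leaning axis pointing out, the outward radial direction is 50 degrees clockwise (seen from above) of its x. Grasp it along the leaning axis, a finger on each side.
- collar (a joint): Turn of the speed collar and lever about the leaning axis (rad), growing clockwise seen from above (lever comes to the front). Detents at 0, 0.45, 0.90 and 1.35, marked by dots on the grey flange under the lever: large green at 0.90, the others small and white. Starts at 0 or 0.45. Up to 3 N at the lever moves it out of a detent; let go within 0.1 of one, it snaps in.
- timer: Loose white lab timer, 24 x 66 x 62 mm, origin under its centre; bystander.
- vial_white: Loose white vial, 23 mm across, 46 mm tall, origin under its centre; bystander.
- dropper_bottle: Loose white dropper bottle, 32 mm across, 76 mm tall, origin under its centre; bystander.
- beaker_50: Loose small glass beaker, 51 mm across, 58 mm tall, origin under its centre; bystander.

How it is judged:
On the way, in this order (a step that is already met when the one before it is completed fails the run):
1. The collar's lever is clicked in at the green dot and let go, the key not yet fully wound (value of joint collar between 0.8 and 1 rad and contact force between the fingers and rotator below 0.1 N and value of joint key below 2.9 rad), for 0.3 s.
2. The key is fully wound, caught by the last notch of its ratchet, and let go (value of joint key above 3 rad and contact force between the fingers and rotator below 0.1 N), for 0.3 s.
At the end, for the whole second after the job is handed in: The collar stands at the green dot (0.90 +- 0.10 rad) and the key is held by the last catch of its ratchet (over 3.0 rad), at rest; both are let go (all of step 2 and value of joint collar between 0.8 and 1 rad and velocity of joint key between -0.1 and 0.1 rad/s); the robot touches nothing.
It fails at once if A bystander is moved by more than 30 mm (distance of any of timer, vial_white, dropper_bottle, beaker_50 from where it was at the start of the episode above 0.03 m).
It also fails if it takes over 62 s, if anything falls off the work surface, if the arm or the gripper's body presses on something with over 40 N, if the wrist force passes 120 N, or if a joint passes its speed limit or range.

## Working session

There is one attempt and no reset: what is moved stays moved. The work goes in short steps, Python scripts to look and compute and a tool call to move; the robot and the scene stay as the last step left them, time stands still between calls to the robot, and variables do not carry over. Pictures are saved under pics/ and viewed, and the job is handed in when it is done.

Besides the shell and the picture viewer there is one more tool, called after "Request:" as name(argument=value, ...), one argument or row to a line, values as JSON. move_arm: Moves the arm, as the interface text tells. Its arguments: {"type":"object","properties":{"commands":{"type":"array","items":{"type":"array"}},"newtons":{"type":"number"}},"required":["commands"]}

```bash
mkdir -p pics
cat > h.py <<'E'
import numpy as np, cv2
from workcell import env, eyes, job
def snap(n,f):
    r=eyes.read_camera(n); cv2.imwrite('pics/'+f,r['frame'][:,:,::-1]); return r
E
python3 - <<'E'
from h import *
import pickle
d={}
for n in ['scene','top']:
    d[n]=snap(n,n+'0.png'); print(n,d[n]['mtx'].tolist(),np.round(d[n]['camera_from_world'],4).tolist())
pickle.dump(d,open('d0.pkl','wb'))
print(env.get_state())
E
```

```text
scene [[453.91760145317755, 0.0, 322.55199542869815], [0.0, 453.91760145317755, 243.2060326301088], [0.0, 0.0, 1.0]] [[-0.6894, -0.7242, -0.0172, 0.4719], [-0.3621, 0.3651, -0.8577, 0.3189], [0.6274, -0.5851, -0.5139, 0.4977], [0.0, 0.0, 0.0, 1.0]]
top [[541.4784498480956, 0.0, 314.6701601160941], [0.0, 541.4784498480956, 246.63227013141665], [0.0, 0.0, 1.0]] [[0.0067, -0.9998, 0.0177, 0.0107], [-0.9991, -0.0075, -0.0424, 0.6562], [0.0425, -0.0174, -0.9989, 1.0625], [0.0, 0.0, 0.0, 1.0]]
{'clock': 0.1, 'joint_pos': array([-1.33363615e+00,  3.13950171e-01,  4.50593549e-02,  1.30360363e+00,
       -3.45872402e-06,  1.43119653e+00]), 'qvel': array([-0.00177773, -0.00168578,  0.00283849, -0.00036848,  0.00104903,
       -0.0004097 ]), 'tau': array([ 2.07102137e-03, -4.81724918e+01,  2.99244815e+01,  1.27472437e-02,
       -1.97450954e-04,  6.68765139e-06]), 'tcp_pos': array([ 0.2114336 , -0.53424119,  0.24947028]), 'orientation': array([-8.47962647e-04,  9.82308546e-01,  1.87267720e-01, -4.31280413e-05]), 'wrist_force': array([ 0.33947025,  0.15403212, -0.33127878]), 'ft_torque': array([ 0.02921414, -0.0751226 , -0.00654876]), 'finger_gap': 0.08551717353455103}
```

View pics/scene0.png

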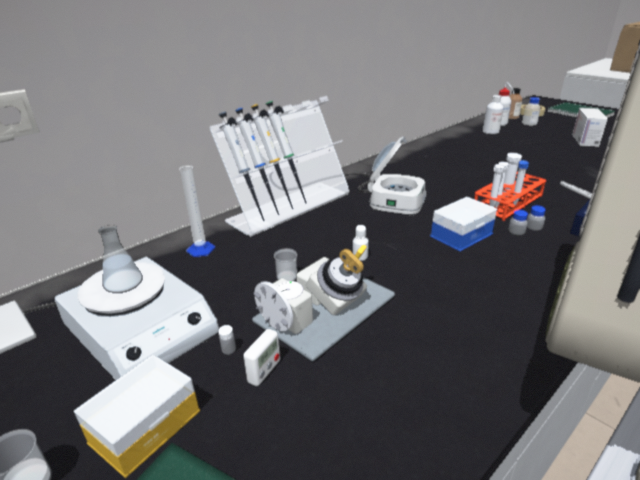

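View pics/top0.png

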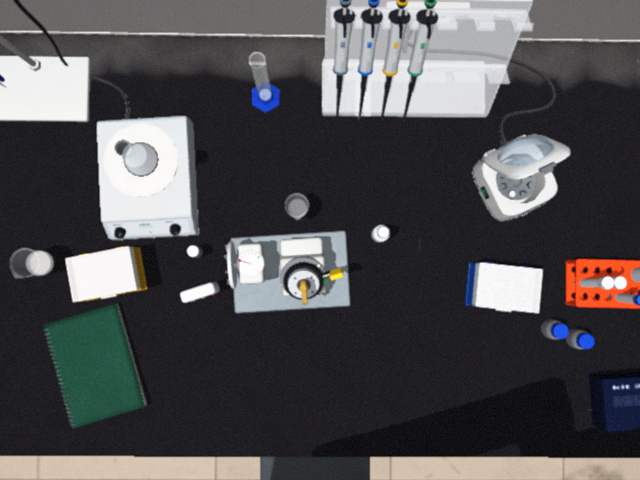

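Scene: the plate is around (330,310), the key at (350,262) and the yellow lever at (362,250). Top: the plate spans (232..350, 232..312), the key is at (304,292) and the lever at (335,274). I'll zoom in and measure the plate corners.

```bash
cat >> h.py <<'E'
def ray(r,u,v):
    R=r['camera_from_world'][:3,:3];t=r['camera_from_world'][:3,3]
    d=R.T@np.linalg.inv(r['mtx'])@np.array([u,v,1.]); return -R.T@t,d
def onz(r,u,v,z):
    o,d=ray(r,u,v); return o+d*(z-o[2])/d[2]
def tri(l):
    A=np.zeros((3,3));b=np.zeros(3);os=[]
    for o,d in l:
        d=d/np.linalg.norm(d);P=np.eye(3)-np.outer(d,d);A+=P;b+=P@o
    p=np.linalg.solve(A,b)
    return p,[np.linalg.norm(np.cross(p-o,d/np.linalg.norm(d))) for o,d in l]
def proj(r,p):
    c=r['camera_from_world'];q=r['mtx']@(c[:3,:3]@np.asarray(p)+c[:3,3]);return q[:2]/q[2]
E
python3 - <<'E'
from h import *
import pickle
d=pickle.load(open('d0.pkl','rb'))
t=d['top']['frame'][:,:,::-1]; cv2.imwrite('pics/topc.png',cv2.resize(t[215:325,170:400],None,fx=3.4,fy=3.4,interpolation=cv2.INTER_CUBIC))
t=d['scene']['frame'][:,:,::-1]; cv2.imwrite('pics/scc.png',cv2.resize(t[215:390,210:410],None,fx=3.4,fy=3.4,interpolation=cv2.INTER_CUBIC))
for n in d:
    f=d[n]['frame']; h=cv2.cvtColor(f,cv2.COLOR_RGB2HSV)
    for nm,lo,hi in [('yel',(22,170,150),(35,255,255)),('brass',(12,100,80),(22,255,255)),('green',(45,90,60),(85,255,255))]:
        m=cv2.inRange(h,lo,hi)
        k,l,s,c=cv2.connectedComponentsWithStats(m)
        for i in range(1,k):
            if s[i][4]>4 and 210<c[i][0]<410 and 215<c[i][1]<390: print(n,nm,s[i],c[i].round(1))
E
```

```text
scene yel [356 252   5   5  14] [358.1 254.1]
scene brass [339 248  25  25 330] [351.1 260.7]
top yel [330 269  12  11 103] [335.4 273.8]
top brass [340 268   3   6   6] [340.8 270.5]
top brass [299 280  10  24 142] [303.5 290.5]
top green [323 279   4   4  13] [324.2 280.5]
```

View pics/topc.png

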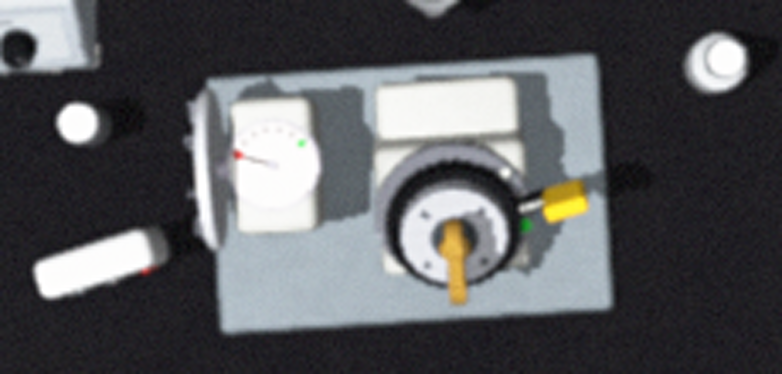

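View pics/scc.png

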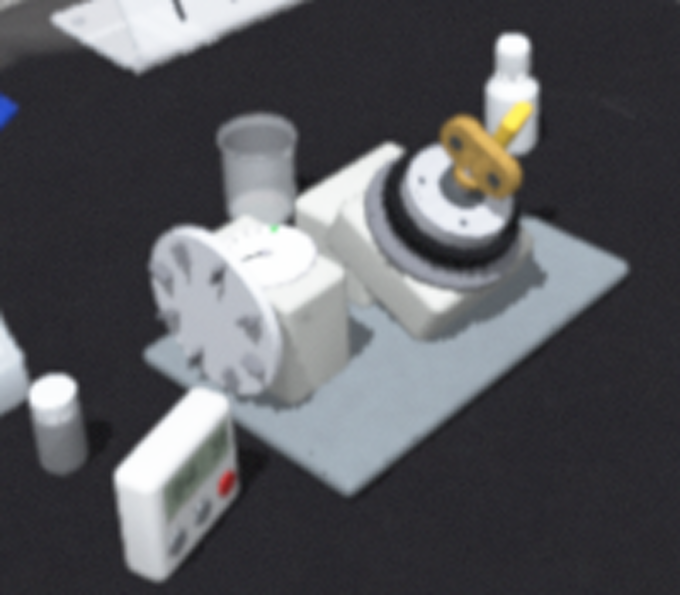

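```bash
cat > m.py <<'E'
from h import *
import pickle
d=pickle.load(open('d0.pkl','rb'))
T=d['top'];S=d['scene']
def tc(x,y): return 170+x/3.4,215+y/3.4
def sc(x,y): return 210+x/3.4,215+y/3.4
C=[onz(T,*tc(*p),.013) for p in [(207,80),(597,55),(612,308),(222,333)]]
if __name__=='__main__':
    print(np.round(C,4)); print([np.linalg.norm(C[i]-C[(i+1)%4]).round(4) for i in range(4)])
    print('scene chk',np.round([onz(S,*sc(628,266),.013),onz(S,*sc(348,493),.013)],4))
cen=np.mean(C,0); 
fx=(C[0]+C[1]-C[2]-C[3]); fx[2]=0; fy=(C[0]+C[3]-C[1]-C[2]);fy[2]=0
# plate long dir = y
yaw=np.arctan2(-fy[0],fy[1]); yaw2=np.arctan2(fx[1],fx[0])
yw=yaw*.6+yaw2*.4
ex=np.array([np.cos(yw),np.sin(yw),0]);ey=np.array([-np.sin(yw),np.cos(yw),0]);ez=np.array([0,0,1.])
a=np.radians(26); az=-np.sin(a)*ex+np.cos(a)*ez   # leaning axis
ux=np.cos(a)*ex+np.sin(a)*ez                       # perp in lean plane (back/up)
if __name__=='__main__':
    print('cen',cen,'yaw',yaw,yaw2,'axis',az)
    kg,e=tri([ray(T,303.5,291.5),ray(S,351.1,260.7)]); print('key',kg,e)
    rel=kg-np.array([*cen[:2],0]); print('key rel plate',rel@ex,rel@ey,rel[2])
    lg,e=tri([ray(T,335.4,273.8),ray(S,*sc(516,122))]); print('lever',lg,e)
    r=lg-kg; h=r@az; rr=r-h*az; print('h',h,'rad',np.linalg.norm(rr),'ang(cw from ux)',np.degrees(np.arctan2(-rr@ey,rr@ux)))
    # dots: on flange plane unknown h; try
    for hd in [-.05,-.06,-.07]:
        for nm,p in [('green',(324.2,280.5)),('white',tc(505,172))]:
            o,dd=ray(T,*p); q=o+dd*(((kg+hd*az-o)@az)/(dd@az))-kg; q=q-(q@az)*az
            print(hd,nm,np.linalg.norm(q),np.degrees(np.arctan2(-q@ey,q@ux)))
E
python3 m.py
```

```text
[[ 0.671   0.1818  0.013 ]
 [ 0.6875 -0.0461  0.013 ]
 [ 0.5397 -0.0555  0.013 ]
 [ 0.524   0.1711  0.013 ]]
[np.float64(0.2285), np.float64(0.1481), np.float64(0.2272), np.float64(0.1474)]
scene chk [[ 0.5386 -0.0497  0.013 ]
 [ 0.5211  0.1774  0.013 ]]
cen [0.60556939 0.06281413 0.013     ] yaw 0.07064976261278161 0.06784309973063127 axis [-0.43731203 -0.03045412  0.89879405]
key [0.57134678 0.0369271  0.11135527] [np.float64(0.000479918938360417), np.float64(0.0004799189383604869)]
key rel plate -0.03593831852477361 -0.023447006350540138 0.11135526617674588
lever [ 0.6022124  -0.02263447  0.09127111] [np.float64(0.0011541553342883917), np.float64(0.0011541553342884515)]
h -0.029735531757420514 rad 0.06339903508673582 ang(cw from ux) 76.17332933432515
-0.05 green 0.040942672624494476 99.34603916246505
-0.05 white 0.040108692520637826 50.875717846937285
-0.06 green 0.0424551218804036 106.14434257603867
-0.06 white 0.03749735259775708 56.85278441815483
-0.07 green 0.044520030194979174 112.39410245276484
-0.07 white 0.03535163754152577 63.63770191001503
```

Geometry agrees with the spec: the key is on the head axis (rel y −23.4 mm against −25), and the lever radius is 63.4 mm. The lever is at about 76° and the white 0 dot at about 50°, so the collar is at 0.45 and the green dot lies about 25.8° further clockwise. Next I'll go to a hover on the leaning axis above the head, for a wrist look.

```bash
cat > plan.py <<'E'
from m import *
from scipy.spatial.transform import Rotation as R
def cur():
    s=env.get_state(); q=s['orientation']; return s,s['tcp_pos'],R.from_quat(np.r_[q[1:],q[0]])
def target(ydir):
    z=-az; y=ydir-(ydir@z)*z; y/=np.linalg.norm(y); return R.from_matrix(np.c_[np.cross(y,z),y,z])
def plan(p,Rt,half=None):
    s,c,Rc=cur(); dp=(p-c)/.04
    for i,Q in enumerate([Rt,Rt*R.from_euler('z',np.pi)]):
        w=(Q*Rc.inv()).as_rotvec(); print('opt',i,'shift units',np.round(dp,3),'turn units',np.round(np.degrees(w)/8,3),'deg',np.degrees(np.linalg.norm(w)).round(1))
    print('tcp',c.round(4),'q',s['joint_pos'].round(3),'t',s['clock'],'F',s['wrist_force'].round(2),'gap',round(s['finger_gap'],4))
def tang(deg): # clockwise tangent at cw angle from ux
    t=np.radians(deg); return -np.sin(t)*ux-np.cos(t)*ey
def radial(deg):
    t=np.radians(deg); return np.cos(t)*ux-np.sin(t)*ey
kg=np.array([.5713,.0369,.1114]); lg=np.array([.6022,-.0226,.0913])
E
python3 - <<'E'
from plan import *
print(cur()[2].as_matrix().round(3))
plan(kg+.13*az,target(tang(76)))
for n,p,z in [('bottle',(716,55),.07),('vial',(80,122),.046),('timer',(100,262),.062)]: print(n,onz(T,*tc(*p),z))
E
```

```text
[[ 0.93   0.368 -0.   ]
 [ 0.368 -0.93   0.002]
 [ 0.    -0.002 -1.   ]]
opt 0 shift units [ 7.575 14.18  -0.531] turn units [  2.805  -2.291 -11.481] deg 96.3
opt 1 shift units [ 7.575 14.18  -0.531] turn units [-2.267 -2.781 10.597] deg 89.5
tcp [ 0.2114 -0.5342  0.2495] q [-1.334  0.314  0.045  1.304 -0.     1.431] t 0.1 F [ 0.34  0.15 -0.33] gap 0.0855
bottle [ 0.68393624 -0.10811688  0.07      ]
vial [0.64487667 0.24845793 0.046     ]
timer [0.56677916 0.23286758 0.062     ]
```

Request:
move_arm(
  commands=[
    [[0.505, 0.945, 0.2], [-0.15, -0.185, 0.706], 0],
    [[0.505, 0.945, 0.2], [-0.15, -0.185, 0.706], 0],
    [[0.505, 0.945, 0.2], [-0.15, -0.185, 0.706], 0],
    [[0.505, 0.945, 0], [-0.15, -0.185, 0.706], 0],
    [[0.505, 0.945, 0], [-0.15, -0.185, 0.706], 0],
  ],
)

```text
clock: 0.6
tcp_pos: [0.313, -0.344, 0.2742]
orientation: [0.063, 0.903, 0.422, 0.054]
wrist_force: [0.4, -0.2, 1.0]
finger_gap: 0.0429
```

Request:
move_arm(
  commands=[
    [[0.505, 0.945, 0], [-0.15, -0.185, 0.706], 0],
    [[0.505, 0.945, 0], [-0.15, -0.185, 0.706], 0],
    [[0.505, 0.945, 0], [-0.15, -0.185, 0.706], 0],
    [[0.505, 0.945, 0], [-0.15, -0.185, 0.706], 0],
    [[0.505, 0.945, 0], [-0.15, -0.185, 0.706], 0],
  ],
)

```text
clock: 1.1
tcp_pos: [0.4137, -0.1549, 0.2741]
orientation: [0.122, 0.763, 0.627, 0.103]
wrist_force: [-0.0, 0.7, -0.2]
finger_gap: 0.0429
```

Request:
move_arm(
  commands=[
    [[0.505, 0.945, 0], [-0.15, -0.185, 0.706], 0],
    [[0.505, 0.945, 0], [-0.15, -0.185, 0.706], 0],
    [[0.505, 0.945, 0], [-0.15, -0.185, 0.706], 0],
    [[0.505, 0.945, 0], [-0.15, -0.185, 0.706], 0],
    [[0, 0, 0], [0, 0, 0], 0],
  ],
)

```text
clock: 1.6
tcp_pos: [0.4948, -0.0015, 0.2739]
orientation: [0.162, 0.612, 0.762, 0.138]
wrist_force: [0.4, -0.9, -0.1]
finger_gap: 0.0432
```

Run:
```python
from plan import *
import pickle
plan(kg+.13*az,target(tang(76)))
s,c,Rc=cur()
w=snap('wrist','w1.png'); w['c']=c; w['R']=Rc.as_matrix(); pickle.dump(w,open('w1.pkl','wb')); print(w['mtx'].round(1).tolist(),w['mount'].round(4).tolist())
```

```text
opt 0 shift units [ 0.49   0.861 -1.141] turn units [  9.328   0.456 -19.738] deg 174.7
opt 1 shift units [ 0.49   0.861 -1.141] turn units [-0.165 -0.183  0.653] deg 5.6
tcp [ 0.4948 -0.0015  0.2739] q [-0.227 -0.178 -0.521  0.811  0.106  1.149] t 1.6 F [ 0.43 -0.93 -0.08] gap 0.0432
[[370.1, 0.0, 324.4], [0.0, 370.1, 238.4], [0.0, 0.0, 1.0]] [[-0.0004, -0.9596, -0.2813, 0.0711], [1.0, -0.0001, -0.0009, 0.0011], [0.0009, -0.2813, 0.9596, -0.1235], [0.0, 0.0, 0.0, 1.0]]
```

View pics/w1.png

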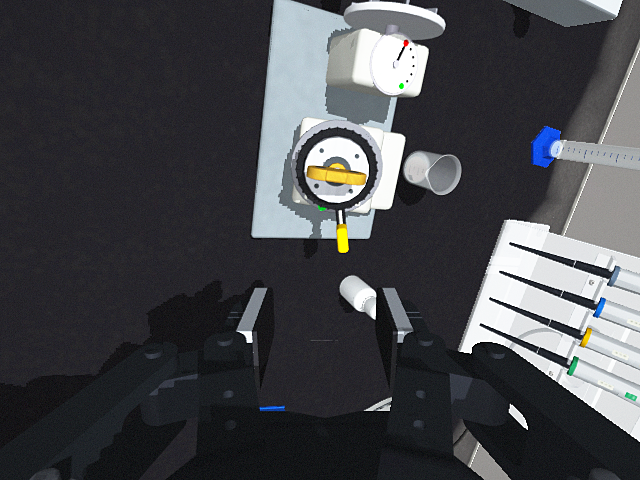

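Wrist view: the key blade runs from about (307,173) to (367,177), the lever tab is at (342,238), and the green dot at (321,208) is further clockwise. I'll triangulate from all three views.

```bash
cat >> plan.py <<'E'
import pickle
def wrist(fn):
    s,c,Rc=cur(); w=snap('wrist',fn); return addw(w,c,Rc.as_matrix())
def addw(w,c,Rm):
    M=np.eye(4);M[:3,:3]=Rm;M[:3,3]=c; w['camera_from_world']=np.linalg.inv(M@w['mount']); return w
def blob(f,lo,hi,box=None,mn=15):
    m=cv2.inRange(cv2.cvtColor(f,cv2.COLOR_RGB2HSV),lo,hi)
    if box: k=np.zeros_like(m); k[box[1]:box[3],box[0]:box[2]]=1; m*=k
    k,l,s,c=cv2.connectedComponentsWithStats(m)
    return [(s[i].tolist(),c[i].round(1).tolist(),cv2.minAreaRect(np.argwhere(l==i)[:,::-1].astype(np.float32))) for i in range(1,k) if s[i][4]>=mn]
E
python3 - <<'E'
from plan import *
w=pickle.load(open('w1.pkl','rb')); addw(w,w['c'],w['R'])
for nm,lo,hi in [('yel',(23,150,110),(35,255,255)),('br',(12,100,80),(22,255,255)),('g',(45,90,60),(85,255,255))]:
    print(nm,blob(w['frame'],lo,hi,(250,100,450,280)))
L,e=tri([ray(T,335.4,273.8),ray(S,*sc(516,122)),ray(w,342.2,238)]);print(L,e)
K,e=tri([ray(T,303.5,291.5),ray(S,351.1,260.7),ray(w,336.5,175)]);print(K,e)
print(proj(w,kg),proj(w,lg))
for b in [(308,173),(366,178)]:
    o,dd=ray(w,*b); q=o+dd*(((K-o)@az)/(dd@az))-K; print(np.linalg.norm(q),np.degrees(np.arctan2(-q@ey,q@ux)))
E
```

```text
yel [([330, 164, 15, 5, 41], [337.2, 165.7], ((337.20001220703125, 165.59999084472656), (14.142135620117188, 3.6769556999206543), 8.130102157592773)), ([314, 169, 50, 15, 423], [338.3, 176.5], ((338.2740478515625, 176.67218017578125), (48.826473236083984, 9.66887378692627), 7.696051120758057)), ([337, 224, 12, 29, 289], [342.1, 238.2], ((341.8820495605469, 238.01124572753906), (28.442729949951172, 10.666023254394531), 84.5596694946289))]
br [([307, 163, 59, 22, 379], [333.0, 173.3], ((336.3077392578125, 172.53846740722656), (59.04053497314453, 19.597488403320312), 7.125016689300537))]
g [([318, 205, 8, 6, 32], [321.3, 208.0], ((321.5, 207.5), (5.0, 7.0), 90.0))]
[ 0.60242092 -0.02192068  0.09177229] [np.float64(0.0006498385435678943), np.float64(0.0017865631411211839), np.float64(0.0012677351448330935)]
[0.57148887 0.03741412 0.11183112] [np.float64(0.000945037862731838), np.float64(0.00027506318507662046), np.float64(0.0008924038421602429)]
[335.05379013 176.166856  ] [340.60722147 239.39987947]
0.02257216796212745 176.64523610883847
0.02476298598835408 -4.513056530221944
```

```bash
sed -i 's/^kg=.*/kg=np.array([.5715,.0374,.1118]); lg=np.array([.6024,-.0220,.0917])/' plan.py
python3 - <<'E'
from plan import *
plan(lg+.06*az,target(tang(76)))
print('az per .06',(.06*az/.04).round(3))
E
```

```text
opt 0 shift units [ 2.052 -0.516 -3.201] turn units [  9.303   0.434 -19.724] deg 174.5
opt 1 shift units [ 2.052 -0.516 -3.201] turn units [-0.162 -0.195  0.68 ] deg 5.8
tcp [ 0.4941 -0.0032  0.2737] q [-0.23  -0.178 -0.522  0.812  0.105  1.149] t 1.65 F [ 0.12 -0.5   0.4 ] gap 0.0425
az per .06 [-0.656 -0.046  1.348]
```

Request:
move_arm(
  commands=[
    [[0.5, -0.13, -0.6], [-0.04, -0.05, 0.17], 0],
    [[0.5, -0.13, -0.6], [-0.04, -0.05, 0.17], 0],
    [[0.5, -0.13, -0.7], [-0.04, -0.05, 0.17], 0],
    [[0.55, -0.13, -0.7], [-0.04, -0.05, 0.17], 0],
    [[0, 0, -0.6], [0, 0, 0], 0],
  ],
)

```text
clock: 2.15
tcp_pos: [0.578, -0.0286, 0.1452]
orientation: [0.174, 0.575, 0.786, 0.145]
wrist_force: [1.0, 0.0, -0.7]
finger_gap: 0.0432
```

Run:
```python
from plan import *
w=wrist('w2.png'); print(blob(w['frame'],(23,150,110),(35,255,255)),proj(w,lg))
plan(lg,target(tang(76)))
```

```text
[([280, 114, 95, 39, 1701], [325.7, 133.3], ((326.0189208984375, 134.2044219970703), (95.63121032714844, 21.35958480834961), 13.13402271270752)), ([312, 114, 25, 10, 136], [324.7, 118.1], ((324.76470947265625, 117.4411849975586), (24.4960994720459, 7.276068687438965), 14.03624439239502)), ([313, 231, 22, 54, 1001], [323.4, 258.7], ((323.5, 257.5), (53.0, 21.0), 90.0))] [322.47438455 260.89867694]
opt 0 shift units [ 0.716  0.139 -1.209] turn units [  9.754   0.665 -20.201] deg 179.5
opt 1 shift units [ 0.716  0.139 -1.209] turn units [-0.014 -0.045  0.055] deg 0.6
tcp [ 0.5737 -0.0276  0.1401] q [-0.256  0.085 -0.636  0.423  0.138  1.039] t 2.2 F [-2.4  -0.71 -2.92] gap 0.0427
```

View pics/w2.png

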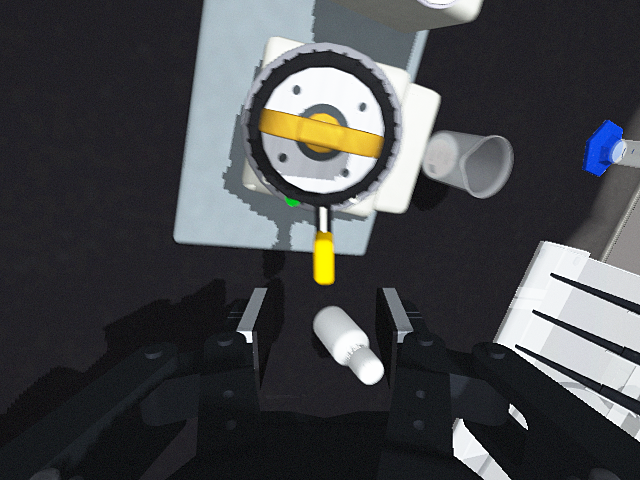

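Prediction and image agree: the lever is at (323,258) and centred between the fingers. Descending.

Request:
move_arm(
  commands=[
    [[0.24, 0.04, -0.4], [0, 0, 0], 0],
    [[0.24, 0.04, -0.4], [0, 0, 0], 0],
    [[0.23, 0.04, -0.38], [0, 0, 0], 0],
    [[0, 0, 0], [0, 0, 0], 0],
    [[0, 0, 0], [0, 0, 0], 0],
  ],
)

```text
clock: 2.7
tcp_pos: [0.6041, -0.0222, 0.0992]
orientation: [0.173, 0.575, 0.786, 0.144]
wrist_force: [-0.7, -0.0, -0.2]
finger_gap: 0.0426
```

Run:
```python
from plan import *
w=wrist('w3.png'); 
plan(lg,target(tang(76)))
```

```text
opt 0 shift units [-0.052  0.002 -0.203] turn units [  9.845   0.661 -20.181] deg 179.7
opt 1 shift units [-0.052  0.002 -0.203] turn units [-0.003  0.013  0.039] deg 0.3
tcp [ 0.6045 -0.0221  0.0998] q [-0.229  0.188 -0.637  0.307  0.128  1.062] t 2.75 F [ 0.1  -0.87  0.06] gap 0.043
```

View pics/w3.png

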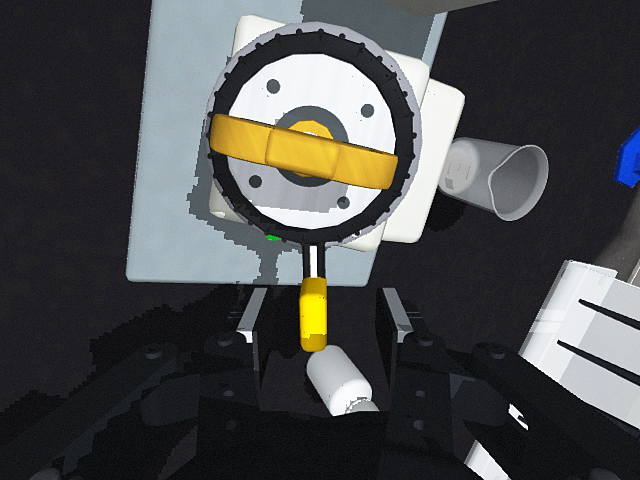

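Request:
move_arm(
  commands=[
    [[-0.1, 0, -0.2], [0, 0, 0], 0],
    [[0, 0, 0], [0, 0, 0], -0.4],
    [[0, 0, 0], [0, 0, 0], -1],
    [[0, 0, 0], [0, 0, 0], -1],
    [[0, 0, 0], [0, 0, 0], -1],
  ],
  newtons=30,
)

```text
clock: 3.25
tcp_pos: [0.6014, -0.0212, 0.0919]
orientation: [0.174, 0.574, 0.787, 0.146]
wrist_force: [1.2, 2.2, 1.4]
finger_gap: 0.0096
```

Run:
```python
from plan import *
plan(lg,target(tang(76)))
s,c,Rc=cur()
r=c-kg; h=r@az; rr=r-h*az; print('h',h,'rad',np.linalg.norm(rr),'ang',np.degrees(np.arctan2(-rr@ey,rr@ux)))
th=np.radians(25.8)
Q=R.from_rotvec(-az*th)
print(np.degrees(-az*th)/8)
p0=c
for i in range(1,7):
    p=kg+R.from_rotvec(-az*th*i/6).apply(c-kg); print(((p-p0)/.04).round(3)); p0=p
```

```text
opt 0 shift units [ 0.024 -0.021 -0.005] turn units [  9.866   0.674 -20.182] deg 179.8
opt 1 shift units [ 0.024 -0.021 -0.005] turn units [-0.006  0.026  0.027] deg 0.3
tcp [ 0.6014 -0.0212  0.0919] q [-0.23   0.193 -0.656  0.281  0.129  1.06 ] t 3.25 F [1.21 2.18 1.35] gap 0.0096
h -0.029209675607546514 rad 0.06221776754427749 ang 76.55558398061444
[ 1.41033129  0.09821455 -2.8986108 ]
[-0.101 -0.03  -0.05 ]
[-0.103 -0.021 -0.051]
[-0.104 -0.013 -0.051]
[-0.105 -0.004 -0.051]
[-0.105  0.005 -0.051]
[-0.104  0.013 -0.05 ]
```

Gripped (gap 9.6 mm). Turning the lever 25.8° clockwise along the arc.

Request:
move_arm(
  commands=[
    [[-0.101, -0.03, -0.05], [0.235, 0.016, -0.483], -1],
    [[-0.103, -0.021, -0.051], [0.235, 0.016, -0.483], -1],
    [[-0.104, -0.013, -0.051], [0.235, 0.016, -0.483], -1],
    [[-0.105, -0.004, -0.051], [0.235, 0.016, -0.483], -1],
    [[-0.105, 0.005, -0.051], [0.235, 0.016, -0.483], -1],
  ],
)

```text
clock: 3.75
tcp_pos: [0.5801, -0.0238, 0.0813]
orientation: [0.143, 0.712, 0.665, 0.175]
wrist_force: [0.1, 1.7, 1.6]
finger_gap: 0.0095
```

Request:
move_arm(
  commands=[
    [[-0.104, 0.013, -0.05], [0.235, 0.016, -0.483], -1],
    [[0, 0, 0], [0, 0, 0], -1],
    [[0, 0, 0], [0, 0, 0], -1],
  ],
)

```text
clock: 4.05
tcp_pos: [0.5762, -0.0233, 0.0794]
orientation: [0.137, 0.735, 0.639, 0.18]
wrist_force: [0.2, 1.5, 3.0]
finger_gap: 0.0096
```

```bash
cat >> plan.py <<'E'
def lev():
    s,c,Rc=cur(); r=c-kg; h=r@az; rr=r-h*az; print('h',h,'rad',np.linalg.norm(rr),'ang',np.degrees(np.arctan2(-rr@ey,rr@ux)),'F',s['wrist_force'],'gap',s['finger_gap'])
E
python3 - <<'E'
from plan import *
lev(); w=wrist('w4.png'); plan(lg,target(tang(102)))
E
```

```text
h -0.02935562612926925 rad 0.062414624601581904 ang 102.75514511265239 F [0.23573873 1.52665755 2.96664355] gap 0.009635443407227794
opt 0 shift units [0.654 0.032 0.308] turn units [-9.857 -0.663 20.204] deg 179.9
opt 1 shift units [0.654 0.032 0.308] turn units [ 0.016  0.016 -0.002] deg 0.2
tcp [ 0.5762 -0.0233  0.0794] q [-0.246  0.171 -0.725  0.238  0.135  1.494] t 4.1 F [-1.46  2.35  2.22] gap 0.0096
```

View pics/w4.png

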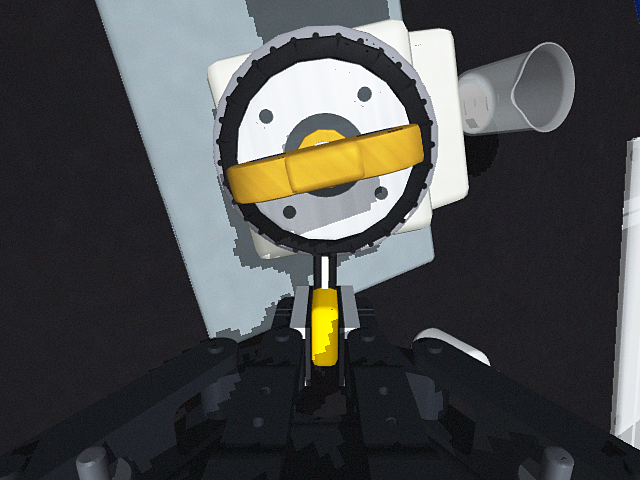

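The lever is held at about 102.5°. Releasing now, then backing out along the axis.

Request:
move_arm(
  commands=[
    [[0, 0, 0], [0, 0, 0], -0.6],
    [[0, 0, 0], [0, 0, 0], -0.2],
    [[0, 0, 0], [0, 0, 0], 0],
    [[0, 0, 0], [0, 0, 0], 0],
    [[0, 0, 0], [0, 0, 0], 0],
  ],
)

```text
clock: 4.6
tcp_pos: [0.5758, -0.0236, 0.0788]
orientation: [0.137, 0.736, 0.639, 0.179]
wrist_force: [-0.1, -1.7, 0.0]
finger_gap: 0.0428
```

Request:
move_arm(
  commands=[
    [[-0.25, -0.02, 0.5], [0, 0, 0], 0],
    [[-0.35, -0.02, 0.7], [0, 0, 0], 0],
    [[-0.35, -0.02, 0.7], [0, 0, 0], 0],
    [[-0.35, -0.02, 0.7], [0, 0, 0], 0],
    [[0, 0, 0], [0, 0, 0], 0],
  ],
)

```text
clock: 5.1
tcp_pos: [0.5251, -0.0273, 0.1873]
orientation: [0.14, 0.735, 0.638, 0.181]
wrist_force: [0.9, -0.6, 0.5]
finger_gap: 0.0428
```

Request:
move_arm(
  commands=[
    [[0, 0, 0], [0, 0, 0], 0],
    [[0, 0, 0], [0, 0, 0], 0],
  ],
)

```text
clock: 5.3
tcp_pos: [0.5235, -0.0266, 0.1819]
orientation: [0.136, 0.736, 0.639, 0.179]
wrist_force: [0.9, -0.1, -0.2]
finger_gap: 0.0426
```

Run:
```python
from plan import *
w=wrist('w5.png'); print(blob(w['frame'],(23,150,110),(35,255,255)))
for d_ in [76,102]: print(d_,proj(w,kg-.0295*az+.063*radial(d_)))
o,dd=ray(w,0,0)
plan(kg+.06*az,target(tang(86)))
plan(kg+.06*az,target(tang(0)))
```

```text
[([314, 129, 53, 26, 707], [340.1, 141.5], ((340.7823486328125, 141.7705841064453), (15.293599128723145, 54.34108352661133), 77.47119140625)), ([317, 130, 21, 8, 87], [326.6, 132.8], ((326.5028076171875, 132.34548950195312), (5.696441650390625, 20.61212158203125), 77.00537872314453)), ([298, 142, 17, 17, 184], [306.5, 150.1], ((305.5882263183594, 150.35296630859375), (14.55213737487793, 14.55213737487793), 75.96376037597656)), ([322, 219, 15, 40, 559], [329.1, 238.8], ((329.0, 238.5), (39.0, 14.0), 90.0))]
76 [369.15965898 231.48499363]
102 [327.86120764 240.64955464]
opt 0 shift units [ 0.548  1.552 -0.394] turn units [  8.959   0.604 -18.422] deg 164.0
opt 1 shift units [ 0.548  1.552 -0.394] turn units [-0.864 -0.064  1.809] deg 16.0
tcp [ 0.5233 -0.0265  0.1815] q [-0.286 -0.062 -0.671  0.533  0.151  1.459] t 5.35 F [-1.35 -0.41 -0.56] gap 0.043
opt 0 shift units [ 0.548  1.552 -0.394] turn units [ 4.269  0.283 -8.755] deg 78.0
opt 1 shift units [ 0.548  1.552 -0.394] turn units [-5.566 -0.38  11.471] deg 102.0
tcp [ 0.5233 -0.0265  0.1815] q [-0.286 -0.062 -0.671  0.533  0.151  1.459] t 5.35 F [-1.35 -0.41 -0.56] gap 0.043
```

View pics/w5.png

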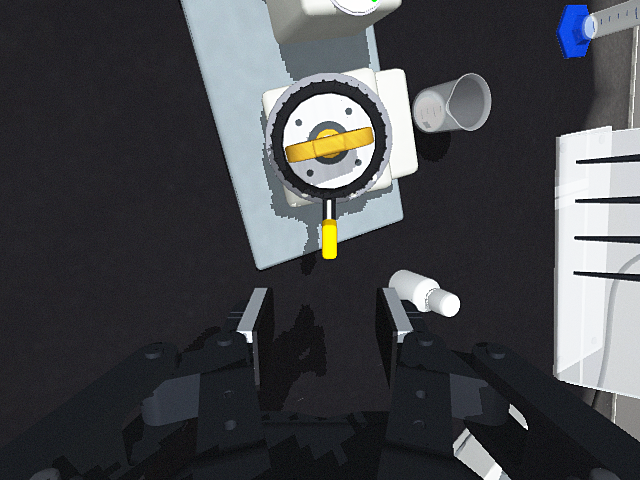

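The collar clicked in at 102°: the tab is at (329,239), the prediction for 102° was (328,241), and the green dot is now covered. Next, the key's blade angle and a look at the dial.

```bash
cat >> plan.py <<'E'
def keyang(w,box):
    f=w['frame']; m=cv2.inRange(cv2.cvtColor(f,cv2.COLOR_RGB2HSV),(12,100,80),(35,255,255)); k=np.zeros_like(m); k[box[1]:box[3],box[0]:box[2]]=1; m*=k
    P=np.argwhere(m>0)[:,::-1]
    Q=[]
    for u,v in P:
        o,dd=ray(w,u,v); q=o+dd*(((kg+.008*az-o)@az)/(dd@az))-kg; Q.append([q@ux,-q@ey])
    Q=np.array(Q)*1000; r=cv2.minAreaRect(Q.astype(np.float32)); 
    ev,V=np.linalg.eigh(np.cov(Q.T)); a=np.degrees(np.arctan2(V[1,1],V[0,1])); print('mean mm',Q.mean(0),'rect',r,'pca ang',a); return a
E
python3 - <<'E'
from plan import *
w=pickle.load(open('w1.pkl','rb')); addw(w,w['c'],w['R']); keyang(w,(290,150,380,195))
w=wrist('w6.png'); a=keyang(w,(270,110,400,180))
plan(kg+.06*az,target(tang(-3.5)))
t=snap('top','top1.png'); cv2.imwrite('pics/t1c.png',cv2.resize(t['frame'][220:320,220:360,::-1],None,fx=5,fy=5,interpolation=cv2.INTER_CUBIC))
E
```

```text
mean mm [-0.10673654 -1.99111989] rect ((0.03761482238769531, -3.501124382019043), (15.346153259277344, 46.75000762939453), 88.23243713378906) pca ang 179.18996975554546
mean mm [ 0.45440979 -1.52299852] rect ((0.5303878784179688, -2.0525732040405273), (46.739768981933594, 14.672857284545898), 5.409924507141113) pca ang 178.9608117552087
opt 0 shift units [ 0.549  1.552 -0.39 ] turn units [ 4.076  0.269 -8.362] deg 74.5
opt 1 shift units [ 0.549  1.552 -0.39 ] turn units [-5.756 -0.395 11.865] deg 105.5
tcp [ 0.5233 -0.0265  0.1813] q [-0.286 -0.062 -0.671  0.533  0.151  1.459] t 5.4 F [-0.2  -0.43 -0.45] gap 0.0426
```

View pics/t1c.png

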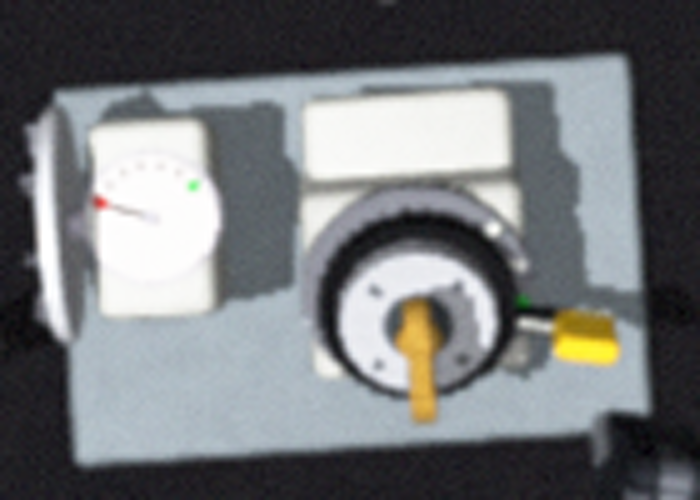

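Top view confirms the lever is next to the green dot, with both white dots (0 and 0.45) uncovered. The dial pointer is on red, so the key is at 0. The blade is at about −2°. Rotating above the key.

Request:
move_arm(
  commands=[
    [[0.04, 0.103, 0], [-0.384, -0.026, 0.79], 0],
    [[0.04, 0.103, 0], [-0.384, -0.026, 0.79], 0],
    [[0.04, 0.103, 0], [-0.384, -0.026, 0.79], 0],
    [[0.04, 0.103, 0], [-0.384, -0.026, 0.79], 0],
    [[0.04, 0.103, 0], [-0.384, -0.026, 0.79], 0],
  ],
)

```text
clock: 5.95
tcp_pos: [0.5317, -0.0058, 0.1817]
orientation: [0.184, 0.506, 0.832, 0.13]
wrist_force: [0.4, 0.2, -0.4]
finger_gap: 0.0425
```

Request:
move_arm(
  commands=[
    [[0.04, 0.103, 0], [-0.384, -0.026, 0.79], 0],
    [[0.04, 0.103, 0], [-0.384, -0.026, 0.79], 0],
    [[0.04, 0.103, 0], [-0.384, -0.026, 0.79], 0],
    [[0.04, 0.103, 0], [-0.384, -0.026, 0.79], 0],
    [[0.04, 0.103, 0], [-0.384, -0.026, 0.79], 0],
  ],
)

```text
clock: 6.45
tcp_pos: [0.5397, 0.0148, 0.1817]
orientation: [0.214, 0.231, 0.947, 0.069]
wrist_force: [-0.6, 0.4, -0.0]
finger_gap: 0.043
```

Request:
move_arm(
  commands=[
    [[0.04, 0.103, 0], [-0.384, -0.026, 0.79], 0],
    [[0.04, 0.103, 0], [-0.384, -0.026, 0.79], 0],
    [[0.04, 0.103, 0], [-0.384, -0.026, 0.79], 0],
    [[0.04, 0.103, 0], [-0.384, -0.026, 0.79], 0],
    [[0, 0.103, 0], [-0.3, -0.02, 0.6], 0],
  ],
)

```text
clock: 6.95
tcp_pos: [0.5462, 0.0353, 0.1818]
orientation: [0.224, -0.051, 0.973, 0.004]
wrist_force: [-0.1, 0.3, -0.1]
finger_gap: 0.0431
```

Request:
move_arm(
  commands=[
    [[0, 0, 0], [0, 0, 0], 0],
    [[0, 0, 0], [0, 0, 0], 0],
  ],
)

```text
clock: 7.15
tcp_pos: [0.546, 0.0352, 0.1821]
orientation: [0.225, -0.048, 0.973, 0.005]
wrist_force: [0.7, -0.3, 0.4]
finger_gap: 0.0426
```

Run:
```python
from plan import *
w=wrist('w7.png')
plan(kg+.04*az,target(tang(-2)))
f=w['frame']; m=cv2.inRange(cv2.cvtColor(f,cv2.COLOR_RGB2HSV),(12,100,80),(35,255,255)); print(proj(w,kg))
for x in blob(f,(12,100,80),(35,255,255),mn=100): print(x)
```

```text
opt 0 shift units [ 0.197  0.028 -0.864] turn units [  9.817   0.688 -20.185] deg 179.7
opt 1 shift units [ 0.197  0.028 -0.864] turn units [-0.022 -0.003  0.038] deg 0.3
tcp [0.5461 0.0351 0.1823] q [-0.127 -0.022 -0.634  0.513  0.086 -0.206] t 7.2 F [ 0.14  0.8  -0.99] gap 0.0427
[325.94580952 246.51246922]
([208, 197, 44, 28, 900], [229.9, 210.2], ((229.61764526367188, 209.97059631347656), (43.06068801879883, 22.886159896850586), 12.52880859375))
([314, 204, 28, 85, 1538], [327.9, 245.6], ((327.5, 246.0), (84.0, 27.0), 90.0))
```

View pics/w7.png

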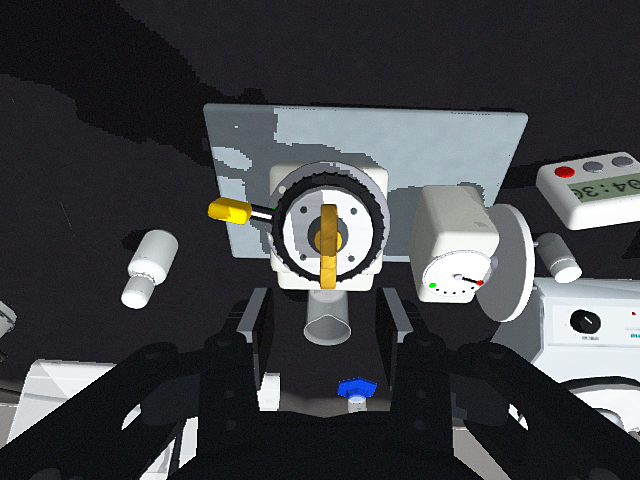

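The blade is aligned with the tool (it spans (314–342, 204–289)) and centred between the fingers. Descending on the key and gripping it.

Request:
move_arm(
  commands=[
    [[0.19, 0.015, -0.57], [0, 0, 0], 0],
    [[0.21, 0.02, -0.57], [0, 0, 0], 0],
    [[0.21, 0.02, -0.58], [0, 0, 0], 0],
    [[0, 0, 0], [0, 0, 0], 0],
    [[0, 0, 0], [0, 0, 0], 0],
  ],
)

```text
clock: 7.7
tcp_pos: [0.5702, 0.0372, 0.1137]
orientation: [0.224, -0.048, 0.973, 0.005]
wrist_force: [0.8, 0.6, 0.3]
finger_gap: 0.0428
```

Run:
```python
from plan import *
w=wrist('w8.png')
plan(kg+.002*az,target(tang(-2)))
```

```text
opt 0 shift units [-0.005  0.005 -0.029] turn units [  9.834   0.687 -20.187] deg 179.7
opt 1 shift units [-0.005  0.005 -0.029] turn units [-0.017  0.006  0.031] deg 0.3
tcp [0.5708 0.0371 0.1148] q [-0.116  0.106 -0.693  0.324  0.081 -0.197] t 7.75 F [ 0.75 -0.15  0.16] gap 0.0425
```

View pics/w8.png

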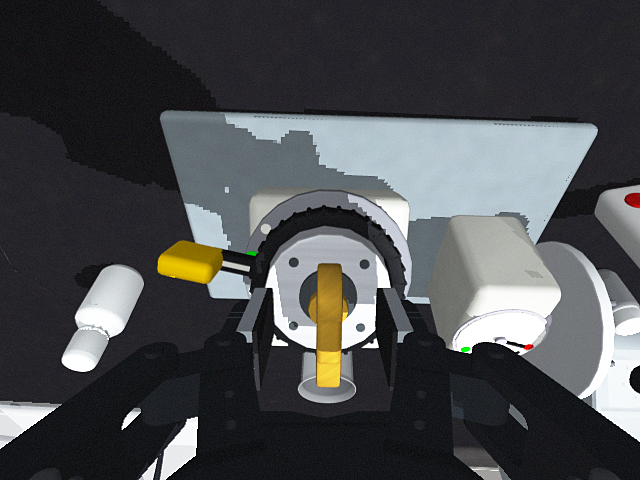

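Request:
move_arm(
  commands=[
    [[0, 0, 0], [0, 0, 0], -0.5],
    [[0, 0, 0], [0, 0, 0], -1],
    [[0, 0, 0], [0, 0, 0], -1],
    [[0, 0, 0], [0, 0, 0], -1],
    [[0, 0, 0], [0, 0, 0], -1],
  ],
  newtons=40,
)

```text
clock: 8.25
tcp_pos: [0.5712, 0.0385, 0.1158]
orientation: [0.227, -0.05, 0.973, 0.006]
wrist_force: [-2.2, 4.1, 5.4]
finger_gap: 0.0129
```

Request:
move_arm(
  commands=[
    [[0, 0, 0], [0.42, 0.03, -0.865], -1],
    [[0, 0, 0], [0.42, 0.03, -0.865], -1],
    [[0, 0, 0], [0, 0, 0], -1],
  ],
)

```text
clock: 8.55
tcp_pos: [0.5712, 0.0381, 0.1158]
orientation: [0.224, 0.083, 0.97, 0.036]
wrist_force: [-2.5, 2.8, 4.8]
finger_gap: 0.013
```

Run:
```python
from plan import *
plan(kg+.002*az,target(tang(13)))
print(env.get_state()['ft_torque'])
```

```text
opt 0 shift units [-0.014 -0.018 -0.055] turn units [  9.828   0.7   -20.123] deg 179.2
opt 1 shift units [-0.014 -0.018 -0.055] turn units [-0.052  0.019  0.08 ] deg 0.8
tcp [0.5712 0.0381 0.1158] q [-0.114  0.105 -0.693  0.323  0.082  0.074] t 8.55 F [-2.53  2.78  4.77] gap 0.013
[0.56802855 0.47561847 0.29803929]
```

Request:
move_arm(
  commands=[
    [[0, 0, 0], [0.42, 0.03, -0.865], -1],
    [[0, 0, 0], [0.42, 0.03, -0.865], -1],
    [[0, 0, 0], [0.42, 0.03, -0.865], -1],
    [[0, 0, 0], [0.42, 0.03, -0.865], -1],
    [[0, 0, 0], [0.42, 0.03, -0.865], -1],
  ],
)

```text
clock: 9.05
tcp_pos: [0.5707, 0.037, 0.1155]
orientation: [0.199, 0.4, 0.888, 0.106]
wrist_force: [-6.2, -0.7, 5.5]
finger_gap: 0.0132
```

Request:
move_arm(
  commands=[
    [[0, 0, 0], [0.42, 0.03, -0.865], -1],
    [[0, 0, 0], [0.42, 0.03, -0.865], -1],
    [[0, 0, 0], [0.42, 0.03, -0.865], -1],
    [[0, 0, 0], [0.42, 0.03, -0.865], -1],
    [[0, 0, 0], [0.42, 0.03, -0.865], -1],
  ],
)

```text
clock: 9.55
tcp_pos: [0.5696, 0.0366, 0.1149]
orientation: [0.152, 0.671, 0.707, 0.164]
wrist_force: [-9.3, -2.7, 7.6]
finger_gap: 0.0132
```

Request:
move_arm(
  commands=[
    [[0, 0, 0], [0, 0, 0], -1],
    [[0, 0, 0], [0, 0, 0], -1],
  ],
)

```text
clock: 9.75
tcp_pos: [0.5697, 0.0366, 0.1149]
orientation: [0.153, 0.669, 0.709, 0.164]
wrist_force: [-9.0, -2.6, 7.8]
finger_gap: 0.0131
```

Run:
```python
from plan import *
plan(kg+.002*az,target(tang(90.4)))
print(env.get_state()['ft_torque'])
w=wrist('w9.png')
snap('top','t9.png')
t=snap('scene','s9.png'); cv2.imwrite('pics/s9c.png',cv2.resize(t['frame'][215:345,240:400,::-1],None,fx=4,fy=4,interpolation=cv2.INTER_CUBIC))
```

```text
opt 0 shift units [ 0.024  0.019 -0.032] turn units [  9.808   0.652 -20.208] deg 179.8
opt 1 shift units [ 0.024  0.019 -0.032] turn units [ 0.006 -0.015  0.034] deg 0.3
tcp [0.5697 0.0366 0.1149] q [-0.115  0.105 -0.692  0.328  0.078  1.415] t 9.75 F [-9.   -2.59  7.79] gap 0.0131
[-0.45405326  1.1692051  -0.04269151]
```

View pics/w9.png

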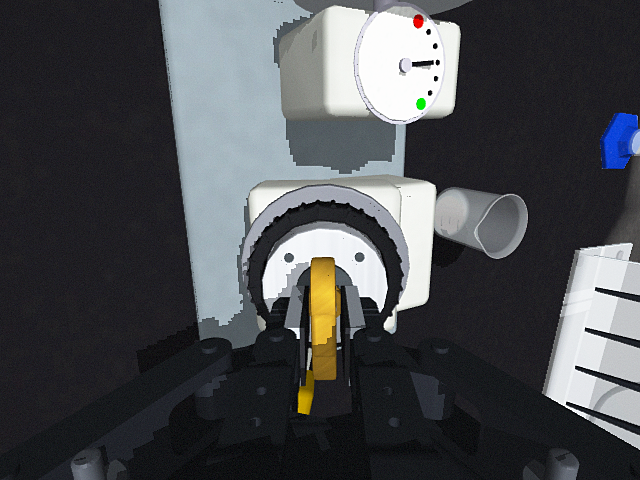

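View pics/s9c.png

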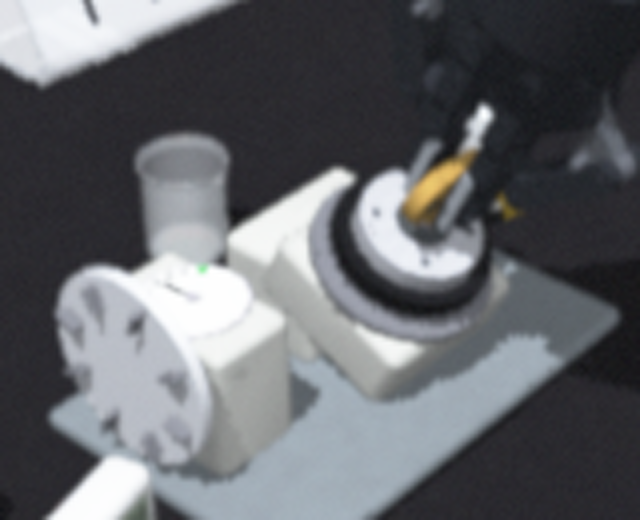

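The dial pointer stands at the middle dot (1.54). Releasing to let the ratchet hold, re-centring, then regrasping.

Request:
move_arm(
  commands=[
    [[0, 0, 0], [0, 0, 0], -0.5],
    [[0, 0, 0], [0, 0, 0], -0.3],
    [[0, 0, 0], [0, 0, 0], -0.3],
    [[0, 0, 0], [0, 0, 0], -0.3],
    [[0, 0, 0], [0, 0, 0], -0.3],
  ],
)

```text
clock: 10.4
tcp_pos: [0.5708, 0.0373, 0.1142]
orientation: [0.152, 0.668, 0.709, 0.165]
wrist_force: [-0.0, 0.9, -0.4]
finger_gap: 0.0297
```

Run:
```python
from plan import *
plan(kg+.002*az,target(tang(86)))
w=wrist('w10.png')
```

```text
opt 0 shift units [-0.004  0.    -0.014] turn units [  9.577   0.658 -19.713] deg 175.4
opt 1 shift units [-0.004  0.    -0.014] turn units [-0.245 -0.026  0.518] deg 4.6
tcp [0.5708 0.0373 0.1142] q [-0.114  0.108 -0.691  0.325  0.079  1.415] t 10.4 F [-0.02  0.9  -0.38] gap 0.0297
```

View pics/w10.png

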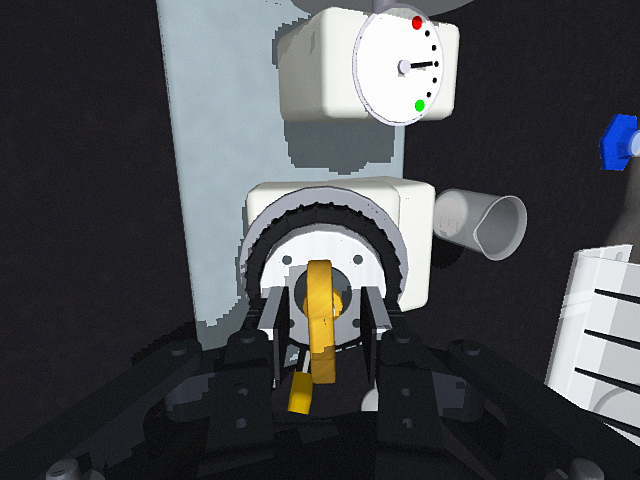

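The ratchet holds: the key relaxed to the 1.54 catch and the pointer is still at the middle. Regripping, slightly recentred, and winding on.

Request:
move_arm(
  commands=[
    [[-0.02, 0.03, 0], [0, 0, 0], -0.5],
    [[0, 0, 0], [0, 0, 0], -1],
    [[0, 0, 0], [0, 0, 0], -1],
    [[0, 0, 0], [0, 0, 0], -1],
    [[0, 0, 0], [0, 0, 0], -1],
  ],
  newtons=45,
)

```text
clock: 10.95
tcp_pos: [0.5698, 0.0387, 0.1142]
orientation: [0.152, 0.668, 0.709, 0.165]
wrist_force: [-3.5, 1.1, 3.9]
finger_gap: 0.0133
```

Request:
move_arm(
  commands=[
    [[0, 0, 0], [0.42, 0.03, -0.865], -1],
    [[0, 0, 0], [0.42, 0.03, -0.865], -1],
    [[0, 0, 0], [0.42, 0.03, -0.865], -1],
    [[0, 0, 0], [0.42, 0.03, -0.865], -1],
    [[0, 0, 0], [0.42, 0.03, -0.865], -1],
  ],
)

```text
clock: 11.45
tcp_pos: [0.5697, 0.0386, 0.1142]
orientation: [0.089, 0.866, 0.447, 0.206]
wrist_force: [-2.0, -0.1, 3.6]
finger_gap: 0.0126
```

Request:
move_arm(
  commands=[
    [[0, 0, 0], [0.42, 0.03, -0.865], -1],
    [[0, 0, 0], [0.42, 0.03, -0.865], -1],
    [[0, 0, 0], [0.42, 0.03, -0.865], -1],
    [[0, 0, 0], [0.42, 0.03, -0.865], -1],
    [[0, 0, 0], [0.42, 0.03, -0.865], -1],
  ],
)

```text
clock: 11.95
tcp_pos: [0.5698, 0.0386, 0.1142]
orientation: [0.015, 0.965, 0.137, 0.223]
wrist_force: [-2.7, 0.3, 3.5]
finger_gap: 0.0129
```

Request:
move_arm(
  commands=[
    [[0, 0, 0], [0.42, 0.03, -0.865], -1],
    [[0, 0, 0], [0, 0, 0], -1],
    [[0, 0, 0], [0, 0, 0], -1],
  ],
)

```text
clock: 12.25
tcp_pos: [0.5698, 0.0386, 0.1142]
orientation: [0.001, 0.972, 0.076, 0.224]
wrist_force: [-2.5, 1.2, 4.7]
finger_gap: 0.0132
```

Run:
```python
from plan import *
plan(kg+.002*az,target(tang(175)))
print(env.get_state()['ft_torque'], 'along axis', env.get_state()['ft_torque']@az)
w=wrist('w11.png')
```

```text
opt 0 shift units [ 0.021 -0.031 -0.015] turn units [  9.811   0.699 -20.227] deg 179.9
opt 1 shift units [ 0.021 -0.031 -0.015] turn units [-0.011 -0.018  0.003] deg 0.2
tcp [0.5698 0.0386 0.1142] q [-0.113  0.107 -0.692  0.327  0.081  2.891] t 12.25 F [-2.47  1.16  4.7 ] gap 0.0132
[0.09820842 0.60148097 0.2334014 ] along axis 0.14851449133832945
```

View pics/w11.png

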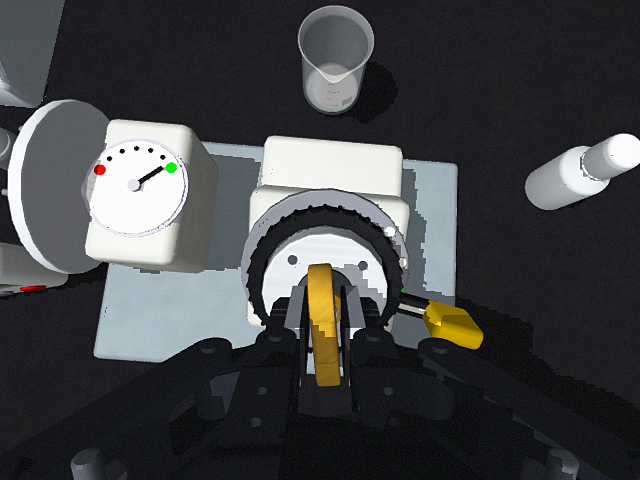

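The pointer is almost at green and the lever is still at its green dot. About 7° more.

Request:
move_arm(
  commands=[
    [[0, 0, 0], [0.22, 0.015, -0.45], -1],
    [[0, 0, 0], [0.2, 0.015, -0.42], -1],
    [[0, 0, 0], [0, 0, 0], -1],
    [[0, 0, 0], [0, 0, 0], -1],
  ],
)

```text
clock: 12.7
tcp_pos: [0.5698, 0.0386, 0.1142]
orientation: [-0.014, 0.975, 0.01, 0.223]
wrist_force: [-3.5, 0.5, 5.1]
finger_gap: 0.0132
```

Run:
```python
from plan import *
plan(kg+.002*az,target(tang(182)))
print('along axis', env.get_state()['ft_torque']@az)
w=wrist('w12.png'); cv2.imwrite('pics/w12c.png',cv2.resize(w['frame'][100:400,60:480,::-1],None,fx=1.9,fy=1.9,interpolation=cv2.INTER_CUBIC))
```

```text
opt 0 shift units [ 0.021 -0.031 -0.015] turn units [  9.77    0.695 -20.14 ] deg 179.2
opt 1 shift units [ 0.021 -0.031 -0.015] turn units [-0.053 -0.02   0.09 ] deg 0.8
tcp [0.5698 0.0386 0.1142] q [-0.113  0.107 -0.692  0.327  0.081  3.026] t 12.7 F [-3.52  0.46  5.13] gap 0.0132
along axis 0.12423643690579528
```

View pics/w12c.png

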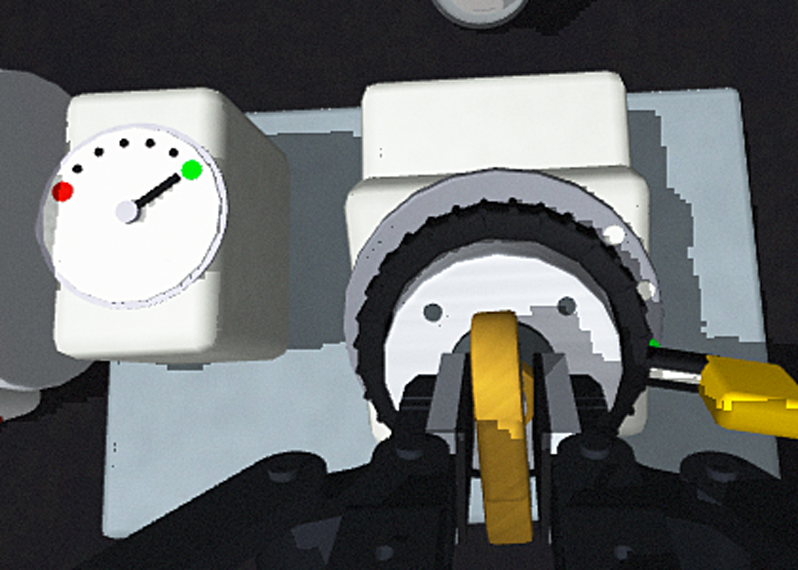

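Request:
move_arm(
  commands=[
    [[0, 0, 0], [0.1, 0.007, -0.2], -1],
    [[0, 0, 0], [0.09, 0.006, -0.18], -1],
    [[0, 0, 0], [0, 0, 0], -1],
    [[0, 0, 0], [0, 0, 0], -1],
  ],
)

```text
clock: 13.15
tcp_pos: [0.5698, 0.0386, 0.1142]
orientation: [-0.021, 0.974, -0.019, 0.223]
wrist_force: [-4.9, 1.3, 5.3]
finger_gap: 0.0128
```

Run:
```python
from plan import *
plan(kg+.002*az,target(tang(186)))
print('along axis', env.get_state()['ft_torque']@az)
w=wrist('w13.png'); cv2.imwrite('pics/w13c.png',cv2.resize(w['frame'][100:400,60:480,::-1],None,fx=1.9,fy=1.9,interpolation=cv2.INTER_CUBIC))
```

```text
opt 0 shift units [ 0.02  -0.03  -0.015] turn units [  9.802   0.705 -20.204] deg 179.7
opt 1 shift units [ 0.02  -0.03  -0.015] turn units [-0.026 -0.017  0.023] deg 0.3
tcp [0.5698 0.0386 0.1142] q [-0.114  0.107 -0.692  0.327  0.082  3.086] t 13.15 F [-4.95  1.33  5.3 ] gap 0.0128
along axis 0.19300990588661837
```

View pics/w13c.png

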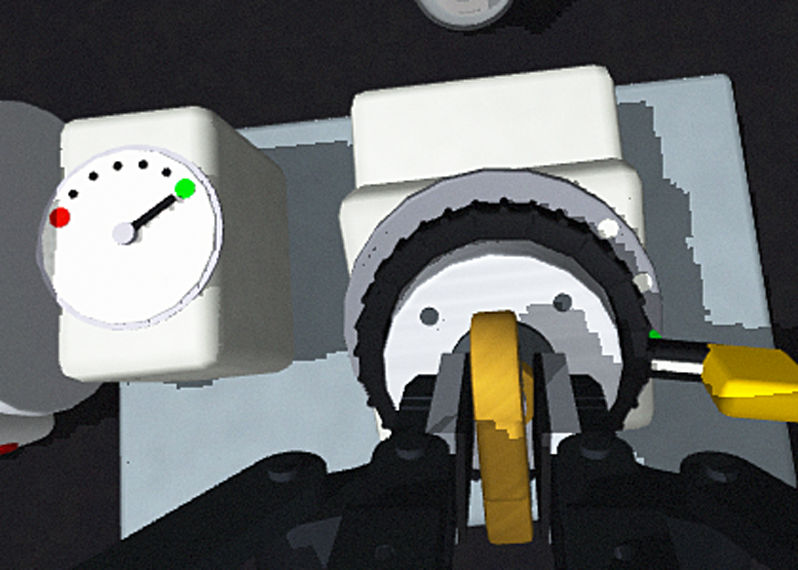

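The pointer is on the green dot. Releasing.

Request:
move_arm(
  commands=[
    [[0, 0, 0], [0, 0, 0], -0.5],
    [[0, 0, 0], [0, 0, 0], -0.3],
    [[0, 0, 0], [0, 0, 0], -0.1],
    [[0, 0, 0], [0, 0, 0], 0],
    [[0, 0, 0], [0, 0, 0], 0],
  ],
)

```text
clock: 13.7
tcp_pos: [0.5699, 0.0384, 0.1141]
orientation: [-0.021, 0.974, -0.02, 0.223]
wrist_force: [-0.2, -0.1, -0.3]
finger_gap: 0.0424
```

Run:
```python
from plan import *
s=env.get_state(); print(s['wrist_force'],s['finger_gap'],s['joint_pos'][5])
w=wrist('w14.png'); cv2.imwrite('pics/w14c.png',cv2.resize(w['frame'][100:400,60:480,::-1],None,fx=1.9,fy=1.9,interpolation=cv2.INTER_CUBIC))
```

```text
[-0.19691899 -0.14427782 -0.26433574] 0.04242045505370024 3.0876846412697274
```

View pics/w14c.png

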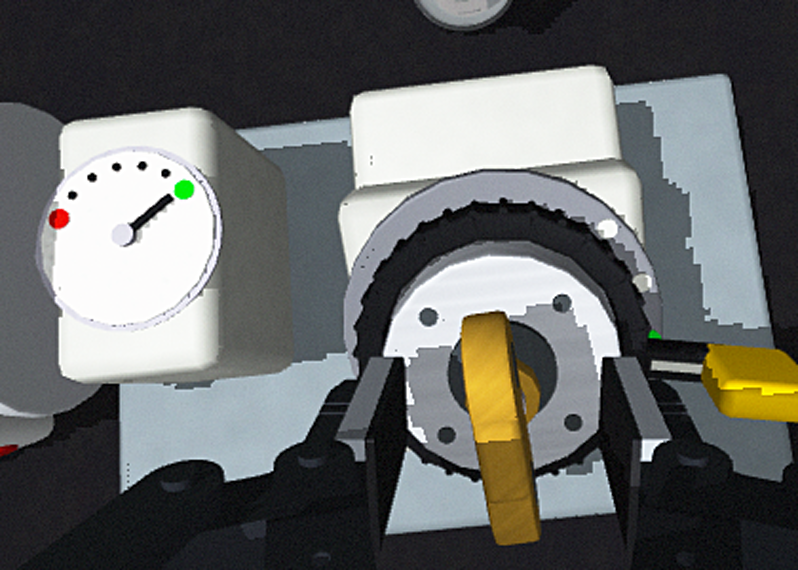

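On release the key settled only a few degrees and the pointer is still at green, so the last catch holds. Backing out along the axis and doing a final check.

Request:
move_arm(
  commands=[
    [[-0.2, -0.014, 0.41], [0, 0, 0], 0],
    [[-0.3, -0.02, 0.62], [0, 0, 0], 0],
    [[-0.3, -0.02, 0.62], [0, 0, 0], 0],
    [[-0.3, -0.02, 0.62], [0, 0, 0], 0],
    [[-0.3, -0.02, 0.62], [0, 0, 0], 0],
  ],
)

```text
clock: 14.25
tcp_pos: [0.5132, 0.0347, 0.2307]
orientation: [-0.021, 0.974, -0.02, 0.223]
wrist_force: [1.4, -0.8, 0.1]
finger_gap: 0.0426
```

Request:
move_arm(
  commands=[
    [[0, 0, 0], [0, 0, 0], 0],
    [[0, 0, 0], [0, 0, 0], 0],
    [[0, 0, 0], [0, 0, 0], 0],
    [[0, 0, 0], [0, 0, 0], 0],
    [[0, 0, 0], [0, 0, 0], 0],
  ],
)

```text
clock: 14.75
tcp_pos: [0.5135, 0.0348, 0.2284]
orientation: [-0.021, 0.975, -0.02, 0.222]
wrist_force: [-0.7, 0.7, -0.1]
finger_gap: 0.0427
```

Run:
```python
from plan import *
w=wrist('w15.png')
for x in blob(w['frame'],(12,100,80),(35,255,255),mn=100): print(x)
for d_ in [76,102]: print(d_,proj(w,kg-.0295*az+.063*radial(d_)))
for k in [148,171,175,179]:print(k,proj(w,kg+.008*az+.0245*radial(k)),proj(w,kg+.008*az-.0245*radial(k)))
t=snap('scene','s15.png');
```

```text
([0, 181, 31, 90, 2249], [12.8, 227.9], ((15.0, 225.5), (89.0, 30.0), 90.0))
([314, 199, 23, 68, 961], [324.4, 231.9], ((325.0, 232.5), (22.0, 67.0), 0.0))
([387, 219, 35, 20, 560], [403.7, 228.9], ((404.0965576171875, 228.84140014648438), (34.21474075317383, 18.103918075561523), 4.763641834259033))
76 [402.88831226 195.5838323 ]
102 [405.35251504 230.73838645]
148 [347.9704514  262.71781439] [303.97371628 209.3605231 ]
171 [335.57318022 268.56958293] [316.81766624 202.91771854]
175 [333.22381103 269.09122274] [319.28797186 202.33676134]
179 [330.84405123 269.45841198] [321.7960758  201.92698326]
```

View pics/w15.png

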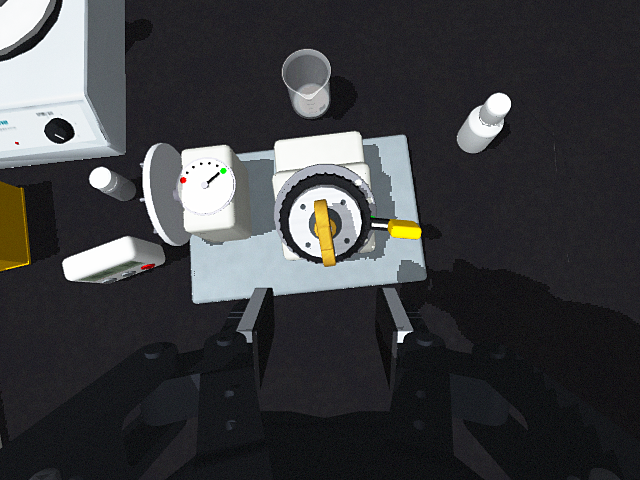

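View pics/s15.png

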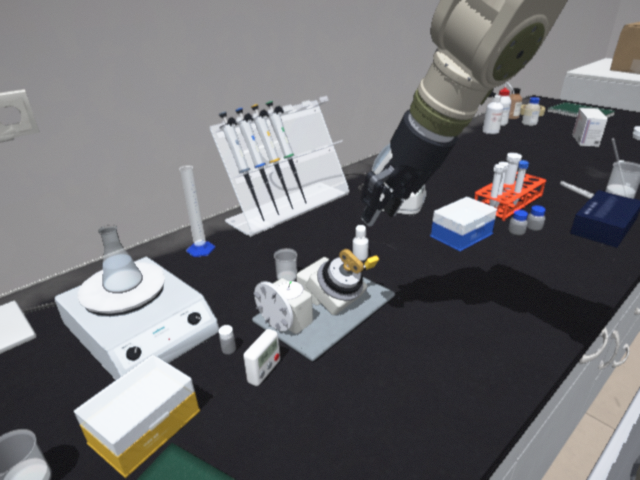

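The final wrist view shows the blade at about 175°, running from (320,200) to (331,266). That is about 177° from its start, which is the 3.10 catch. The pointer is on green, the lever at (404,229) matches the 102° prediction of (405,231), the bystanders stand where they were, and the arm is clear. Handing in.

```bash
python3 -c "
from h import *
print(job.hand_in())"
```

```text
the job is handed in; nothing more can be done
None
```

The rotator is ready for a run, and I handed the job in at about 15 s of the 62 s allowed; the hand-in gives no verdict.

- **Collar:** I gripped the yellow lever, turned it 26° clockwise from the 0.45 detent to the green dot, and let go. In the last view the tab is within about 2 px of where the green-dot position predicts. The green dot is beside the lever and both white dots behind it are uncovered.
- **Key:** I wound it in two strokes, about 92° each, with a release and regrip at the 1.54 catch. After the final release it settled back only a few degrees. The blade stands about 177° from where it started, which matches the 3.10 catch, and the dial pointer is on the green dot.
- **Surroundings:** The bystanders look unmoved by eye in the last pictures, and the gripper is about 13 cm clear of the key.
- **Checks that were off:**
  - The first key grip was about 1.5 mm off centre and gave up to about 12 N of side force; re-centring brought it down to about 5 N.
  - The key closed at a 13 mm gap instead of the 9 mm blade thickness, probably because of its thicker hub.
  - The last joint reached 3.09 rad, against a limit of 3.14.

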